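Tip up the stencil plate and lay it in the tray

TASK

Two thin steel stencil plates lie sunk in wooden tip-up rests. Take the one with the three round holes: press its end at the open side of its rest all the way down, so that its other end tips up and stays up, then take the plate by the raised part, lower it into the shallow metal tray and leave it lying flat there. Leave the slotted plate alone in its rest.

Things in the scene. Friction and masses are not known exactly. Their poses are not given: they have to be found in the camera images.
- stencil_mid (a point): Middle of the loose steel plate to move: 160 (x, length) x 50 x 3 mm, 130 g, 28 mm round holes at x = -25, 13, 51 mm; z up. It lies in a rest, top 31 mm above the table, flush with the rest's walls. Press its blank -x end, at the rest's open end. Once tipped, its edges at x = 20 to 60 mm stand free, 20 to 35 mm above the walls, to be pinched from above across the 50 mm width.
- rest_tip (a joint): Tip angle (rad) of the 30 mm wide rocker under the three-holed plate: 0 flat, 0.38 at the stop. A stiff hinge that stays where it is left, about a cross axis at the plate's x = -30 mm, 4 mm below its middle; pressed down, the plate's +x end rises. At the plate's x = -62 mm, pressing takes 5 to 8 N and goes down 12 mm. A lip keeps the tipped plate from sliding off.
- tray_in (a point): Centre of the inner floor of the shallow open aluminium tray, fixed. Outside 250 (x) x 150 (y) x 12 mm, walls and floor 4 mm thick: the inner floor is 242 x 142 mm, 4 mm above the table, its walls rise 8 mm above it. x along its length, z up.
- stencil_slot_mid (a point): Middle of the other steel plate, 160 x 50 x 3 mm, with one 104 x 26 mm slot; to be left alone in its rest. Both rests are alike: fixed, wooden, 184 x 76 x 31 mm, in line with their plate, 10 mm walls at both sides and the +x end, 3 mm from the plate, -x end open.
There are look-alikes about, which are no part of the job. What is shaped like the part that bears rest_tip but orange is not meant.

How it is judged:
On the way, in this order (a step that is already met when the one before it is completed fails the run):
1. the three-holed plate is tipped up on its rest by pressing its end down (0.3 rad or more) (value of joint rest_tip above 0.3 rad and angle between stencil_mid's own z axis and vertical above 0.26 rad), for 0.2 s.
2. the plate, held in the fingers, is lowered into the tray (its middle within 60 mm of the tray's floor) (contact force between stencil and the fingers above 0.5 N and z of stencil_mid in the frame of tray_in below 0.06 m and horizontal distance between stencil_mid and tray_in below 0.09 m), for 0.05 s.
At the end, for the whole second after the job is handed in: The three-holed plate lies flat on the tray's floor (within 3 degrees and a few mm), at rest, anywhere inside the tray's walls, and the slotted plate is still in its rest, within 10 mm of where it was (angle between stencil_mid's own z axis and vertical below 0.05 rad and z of stencil_mid in the frame of tray_in between -0.002 and 0.005 m and x of stencil_mid in the frame of tray_in between -0.05 and 0.05 m and y of stencil_mid in the frame of tray_in between -0.055 and 0.055 m and linear speed of stencil below 0.02 m/s and distance of stencil_slot_mid from where it was at the start of the episode below 0.01 m); the robot touches nothing.
It fails at once if the slotted plate is tipped up or moved by more than 15 mm (distance of stencil_slot_mid from where it was at the start of the episode above 0.015 m).
It also fails if it takes over 51 s, if anything falls off the work surface, if the arm or the gripper's body presses on something with over 40 N, if the wrist force passes 120 N, or if a joint passes its speed limit or range.

ROBOT

A 7-joint arm with a two-finger parallel gripper is mounted at the origin on the work surface. World frame = base frame: x ahead of the robot, y to its left, z up, the work surface at z = 0. Lengths are in m, angles in rad, forces in N, time in s.
With the tool pointing down it reaches from about 0.4 to 0.85 m from the base axis. Payload 4.5 kg.
Tool frame: the origin (TCP) lies at the centre of the arm's flange, where the gripper is bolted on; the fingertips stand nose_length ahead of it and the grasp point (between the pads) lies 147 mm ahead of it (nose_length is the distance from the TCP to the fingertips, in m); z points along the fingers, y is the line along which they close (so a half turn about z gives the same grasp; the last joint's range is limited). The gripper opens to 88 mm and grips with 3 to 60 N. Pads are 18 mm wide; open, the fingers measure 123 mm over their backs; the gripper's body (75 mm by 187 mm) begins 45 mm behind the grasp point.
Start: joints at [0.034, 0.689, -0.195, 1.565, 0.157, 0.902, -0.215], TCP at [0.625, 0, 0.405] pointing down, gripper open.
Joint ranges: [-3.01, 3.01], [-0.46, 2.08], [-1.47, 1.51], [0.13, 2.56], [-1, 4.14], [0.04, 2.09], [-2.66, 2.66]. Speed limits (rad/s): [2.57, 2.57, 3.14, 3.14, 3.14, 3.14, 3.14].

INTERFACE

Orientations are given as a unit quaternion [x, y, z, w].
In Python, from plant import * gives the robot as it stands.
- The arm moves only by the tool play_rows, never from a script. Its argument "rows" is a list that holds one entry, the list of rows, each a list of 6 numbers: the shift along the tool's x, y, z normalised to -1 to 1, where 1 is 0.5 m, then the turn, a rotation vector about the tool's x, y, z normalised to -1 to 1, where 1 is 0.5 rad. A call has 1 to 20 rows; each row is the pose to reach, as a shift and turn from the pose commanded when the call began, along the tool's axes at that moment; what a row does not reach only later rows make up. A row lasts 1/12 s, in which the tool goes at most 41.7 mm and 7.16 degrees, less where a joint would pass 70% of its speed; a pose out of reach is approached as far as the arm can. A call with a number of a shift or a turn outside -1 to 1 is refused whole. A call with a gripper value outside its range is refused whole. "claw" is the closure, from 0 (fully open) to 1 (shut), set as the call begins (left out, the last holds). The fingers move at their own pace and stop on an object; "squeeze" is the grip in N (left out, the last holds). Time passes only in rows, so rows that repeat a pose let the fingers close. It gives the time, the measured TCP pose, the force, the opening and the grip force at its end, in the units of the state.
- get_state(): the state, without advancing time (a new reading comes with each control period).
- snapshot(name): name is "scene" or "side" or "wrist"; returns a dict with "pixels" (400x640x3 uint8, blue, green, red), "camera_matrix" (3x3 intrinsics, pixels), "world_to_cam" (4x4, takes a point from world to camera coordinates); the wrist camera has in their place "mount" (4x4, takes a point from camera to tool coordinates, whose origin is the TCP and whose axes are the flange's). Camera axes: x right, y down, z forward; pixel columns grow to the right and rows downward; lengths in m; the calibration is good to about 2 mm. A picture is of the moment at which its call begins: read the wrist's pose just before it. There is no depth.
- finish_job(): hands the job in; it is judged then, once.
The state is a dict: "clock": time; "q": joint angles; "qd": joint speeds; "joint_torque": joint torques, N m; "tool_pos": TCP position; "eef_rot": TCP orientation; "contact_force": force on the tool from outside, world axes, zero at the start; "moment": the same for the moment, N m; "opening": opening from 0.0 (shut) to 1.0 (fully open); "finger_force": force on a finger pad.
Only numpy, scipy, OpenCV 4.12 (cv2) and the standard library are available. Lean on these libraries where they do the work, as an engineer would, in place of code of your own. Each camera call takes 0.05 s, during which the arm holds its last target. There are 200 camera calls.

## Working session

There is one attempt and no reset: what is moved stays moved. The work goes in short steps, Python scripts to look and compute and a tool call to move; the robot and the scene stay as the last step left them, time stands still between calls to the robot, and variables do not carry over. Pictures are saved under pics/ and viewed, at most 10 in all, crops included, and the job is handed in when it is done.

Besides the shell and the picture viewer there is one more tool, called after ">>>" by a JSON object that holds its "fn" and its "kwargs", one argument or row to a line. play_rows: Moves the arm, as the interface text tells. Its arguments: {"type":"object","properties":{"rows":{"type":"array"},"claw":{"type":"number"},"squeeze":{"type":"number"}},"required":["rows"]}

```bash
mkdir -p pics; ls; cat > h.py <<'E'
from plant import *
import numpy as np, cv2
from scipy.spatial.transform import Rotation as R
def T_tool(s=None):
    s=s or get_state(); T=np.eye(4); T[:3,:3]=R.from_quat(s["eef_rot"]).as_matrix(); T[:3,3]=s["tool_pos"]; return T
def take(name):
    s=get_state(); d=snapshot(name)
    if name=="wrist": c2w=T_tool(s)@np.array(d["mount"])
    else: c2w=np.linalg.inv(np.array(d["world_to_cam"]))
    return np.array(d["pixels"]),np.array(d["camera_matrix"]),c2w
def ray(K,c2w,uv):
    v=c2w[:3,:3]@np.linalg.solve(K,np.array([uv[0],uv[1],1.])); return c2w[:3,3],v/np.linalg.norm(v)
def onplane(K,c2w,uv,z):
    o,v=ray(K,c2w,uv); return o+v*(z-o[2])/v[2]
def tri(rs):
    A=0;b=0
    for o,v in rs:
        P=np.eye(3)-np.outer(v,v);A=A+P;b=b+P@o
    return np.linalg.solve(A,b)
def save(tag,im,K,c): np.savez(f"{tag}.npz",im=im,K=K,c=c)
def load(tag): d=np.load(f"{tag}.npz"); return d["im"],d["K"],d["c"]
E
python3 - <<'E'
from h import *
print({k:np.round(v,3) for k,v in get_state().items()})
ims=[]
for n in ("scene","side","wrist"):
    im,K,c=take(n); save(n+"0",im,K,c); cv2.imwrite(f"pics/{n}0.png",im); print(n,K[0,0],np.round(c,3).tolist())
E
```

```text
pics
{'clock': np.float64(0.0), 'q': array([ 0.034,  0.69 , -0.195,  1.566,  0.157,  0.902, -0.215]), 'qd': array([ 0.002,  0.   ,  0.   ,  0.001, -0.   , -0.001, -0.   ]), 'joint_torque': array([ 0.0000e+00, -5.2757e+01, -1.2670e+00, -1.5343e+01, -5.3000e-02,
        7.0000e-03,  0.0000e+00]), 'tool_pos': array([ 0.625, -0.   ,  0.404]), 'eef_rot': array([ 0.707,  0.707, -0.001, -0.001]), 'contact_force': array([ 0.555, -0.782, -0.473]), 'moment': array([-0.008, -0.014,  0.019]), 'finger_force': np.float64(0.0), 'opening': np.float64(0.998)}
scene 510.87288970289416 [[0.459, 0.545, -0.701, 1.277], [0.888, -0.262, 0.378, -0.547], [0.022, -0.796, -0.605, 0.768], [0.0, 0.0, 0.0, 1.0]]
side 385.42041559392885 [[0.854, -0.341, 0.393, 0.1], [-0.52, -0.588, 0.619, -0.697], [0.02, -0.733, -0.68, 0.684], [0.0, 0.0, 0.0, 1.0]]
wrist 284.059773318713 [[1.0, 0.0, -0.002, 0.625], [-0.001, -0.955, -0.296, 0.077], [-0.002, 0.296, -0.955, 0.384], [0.0, 0.0, 0.0, 1.0]]
```

View pics/scene0.png

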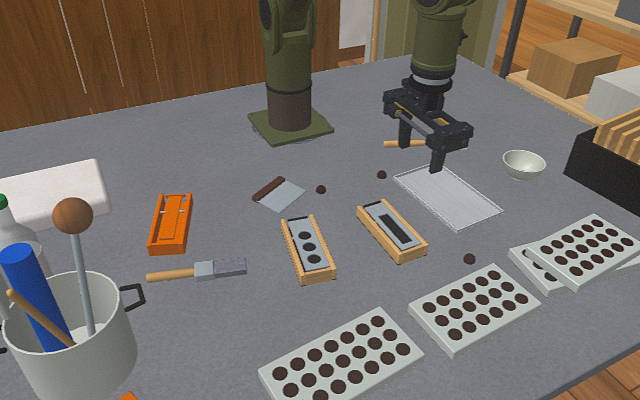

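View pics/side0.png

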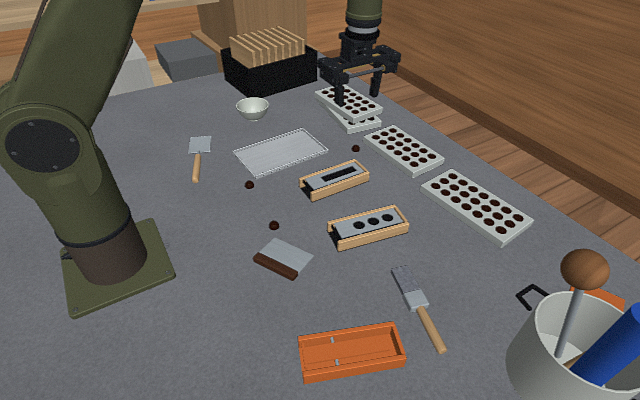

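View pics/wrist0.png

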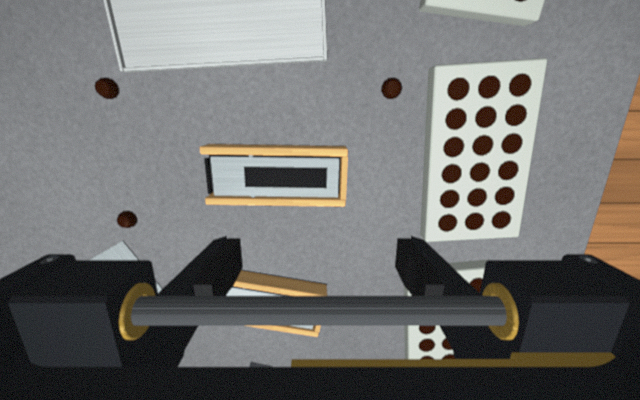

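The three candidates:
- The three-holed plate is in the wooden rest at scene (308,250) / side (368,225). It is the one meant, because it has round holes and a wooden rest.
- The slotted plate is at scene (392,230) / side (335,180) and stays alone.
- The orange rest at scene (170,223) is a decoy.

The tray is at scene (447,195) / side (280,152). I'll confirm in one enlarged crop and measure at the same time.

```bash
python3 - <<'E'
from h import *
crops=[]
for n,(x,y,w,h) in (("scene0",(270,200,80,96)),("side0",(318,195,100,60))):
    im,K,c=load(n)
    k=cv2.resize(im[y:y+h,x:x+w],None,fx=4.8 if n=="scene0" else 4,fy=4.8 if n=="scene0" else 4,interpolation=cv2.INTER_CUBIC)
    crops.append(k)
    hsv=cv2.cvtColor(im,cv2.COLOR_BGR2HSV)
    sub=hsv[y:y+h,x:x+w]
    # dark holes
    m=(sub[...,2]<75).astype(np.uint8)
    nn,l,st,ce=cv2.connectedComponentsWithStats(m)
    print(n,"dark",[(st[i,4],np.round(ce[i]+[x,y],1).tolist(),st[i,:4].tolist()) for i in range(1,nn) if st[i,4]>12])
    wm=((sub[...,0]>8)&(sub[...,0]<25)&(sub[...,1]>70)&(sub[...,2]>90)).astype(np.uint8)
    print("wood",wm.sum())
H=max(k.shape[0] for k in crops)
crops=[cv2.copyMakeBorder(k,0,H-k.shape[0],0,0,cv2.BORDER_CONSTANT) for k in crops]
o=np.hstack(crops); print(o.shape); cv2.imwrite("pics/crop1.png",o)
E
```

```text
scene0 dark [(np.int32(35), [296.9, 218.2], [18, 16, 19, 5]), (np.int32(70), [304.2, 235.0], [29, 32, 12, 7]), (np.int32(42), [299.0, 256.0], [23, 40, 14, 32]), (np.int32(81), [308.7, 246.6], [33, 43, 13, 8]), (np.int32(82), [313.5, 258.5], [38, 55, 13, 8])]
wood 1176
side0 dark [(np.int32(62), [387.1, 217.2], [64, 19, 11, 7]), (np.int32(65), [372.9, 220.9], [50, 23, 11, 7]), (np.int32(69), [358.7, 224.8], [35, 26, 12, 8]), (np.int32(139), [334.6, 236.1], [9, 30, 15, 26])]
wood 1115
(461, 784, 3)
```

View pics/crop1.png

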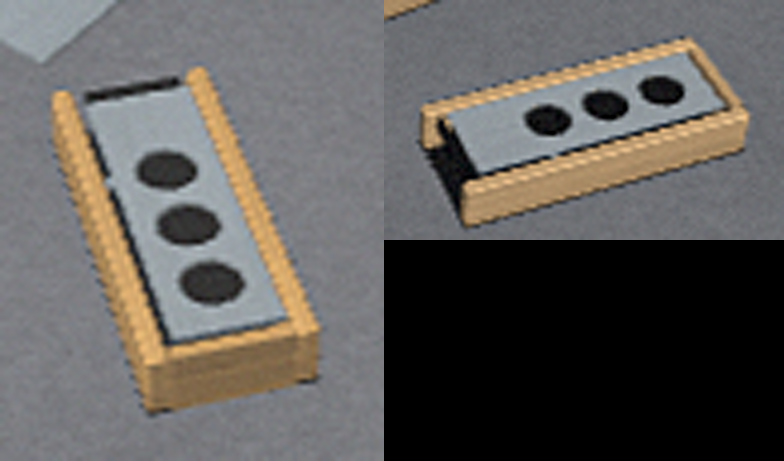

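The crop confirms it. The plate has three round holes in a wooden rest, with the open end (dark gap) at scene (297,218) / side (335,236), facing the robot.

```bash
python3 - <<'E'
from h import *
S=load("scene0");D=load("side0")
hs=[(304.2,235.0),(308.7,246.6),(313.5,258.5)];hd=[(358.7,224.8),(372.9,220.9),(387.1,217.2)]
P=[]
for a,b in zip(hs,hd):
    p=tri([ray(S[1],S[2],a),ray(D[1],D[2],b)]);P.append(p)
    print("tri",p.round(4),"scene z.0295",onplane(S[1],S[2],a,.0295).round(4),"side",onplane(D[1],D[2],b,.0295).round(4))
P=np.array(P);d=P[2]-P[0];print("yaw",np.arctan2(d[1],d[0]),"len",np.linalg.norm(d[:2]))
# tray
for n,(u,v),L in(("scene0",(447,195),S),("side0",(280,152),D)):
    im=L[0];hsv=cv2.cvtColor(im,cv2.COLOR_BGR2HSV)
    print(n,hsv[v-2:v+3,u-2:u+3].reshape(-1,3).mean(0),"table",hsv[v+45,u-60])
    m=((hsv[...,2]>150)&(hsv[...,1]<40)).astype(np.uint8)
    m=cv2.morphologyEx(m,cv2.MORPH_CLOSE,np.ones((3,3)))
    nn,l,st,ce=cv2.connectedComponentsWithStats(m)
    i=l[v,u];c,_=cv2.findContours((l==i).astype(np.uint8),0,1)
    h=cv2.convexHull(max(c,key=cv2.contourArea)); q=cv2.approxPolyDP(h,6,True)[:,0]
    print(i,st[i],[ (p.tolist(),onplane(L[1],L[2],p,.012).round(3).tolist()) for p in q])
E
```

```text
tri [ 0.5168 -0.1939  0.0309] scene z.0295 [ 0.515  -0.1928  0.0295] side [ 0.5176 -0.1933  0.0295]
tri [ 0.5541 -0.2007  0.0308] scene z.0295 [ 0.5529 -0.2001  0.0295] side [ 0.555  -0.1997  0.0295]
tri [ 0.5916 -0.2079  0.0312] scene z.0295 [ 0.5899 -0.2068  0.0295] side [ 0.5928 -0.2069  0.0295]
yaw -0.18467008385696046 len 0.07610198403270924
scene0 [104.24  10.56 184.56] table [ 17 129 223]
55 [ 393  164  112   69 3649] [([393, 176], [0.388, 0.123, 0.012]), ([444, 166], [0.407, 0.274, 0.012]), ([504, 210], [0.625, 0.286, 0.012]), ([455, 232], [0.637, 0.128, 0.012])]
side0 [103.36  11.52 173.24] table [128   9 111]
25 [ 233  128   96   50 2494] [([328, 149], [0.635, 0.136, 0.012]), ([259, 177], [0.396, 0.114, 0.012]), ([233, 151], [0.38, 0.269, 0.012]), ([300, 128], [0.619, 0.285, 0.012])]
```

```bash
python3 - <<'E'
import plant
print([n for n in dir(plant) if not n.startswith('_')], getattr(plant,"nose_length",None))
from h import *
# target above press, y across plate width
u=np.array([np.cos(-.1847),np.sin(-.1847),0]);mid=np.array([.5413,-.1984,.0295])
press=mid-.069*u
T=T_tool();print("press",press.round(4),"shift tool", (T[:3,:3].T@(press+[0,0,.22-.0295]-T[:3,3])).round(4)/.5)
z=np.array([0,0,-1.]);
for s in(1,-1):
    x=s*u;y=np.cross(z,x);Rg=np.c_[x,y,z]
    print(s,(R.from_matrix(T[:3,:3].T@Rg).as_rotvec()/.5).round(3))
# wrist tips: fingers in image
E
```

```text
['Unreachable', 'finish_job', 'get_state', 'nose_length', 'snapshot'] 0.166
press [ 0.4735 -0.1857  0.0295] shift tool [-0.3714 -0.3022  0.3686]
1 [-2.000e-03  3.000e-03  3.511e+00]
-1 [-2.000e-03 -2.000e-03 -2.772e+00]
```

>>> {"fn": "play_rows", "kwargs": {
  "rows": [
    [[-0.37, -0.3, 0.1, 0, 0, -1], [-0.37, -0.3, 0.1, 0, 0, -1], [-0.37, -0.3, 0.1, 0, 0, -1], [-0.37, -0.3, 0.1, 0, 0, -1], [-0.37, -0.3, 0.1, 0, 0, -1], [-0.37, -0.3, 0.1, 0, 0, -1], [-0.37, -0.3, 0.1, 0, 0, -1]]
  ],
  "claw": 1,
  "squeeze": 20
}}

```text
clock: 0.73
tool_pos: [0.4691, -0.1917, 0.3529]
eef_rot: [0.515, 0.857, -0.004, -0.003]
contact_force: [-0.4, -0.3, -0.5]
opening: 0.5
finger_force: 0.0
```

>>> {"fn": "play_rows", "kwargs": {
  "rows": [
    [[0, 0, 0.1, 0, 0, -1], [0, 0, 0.1, 0, 0, -1], [0, 0, 0.1, 0, 0, -1], [0, 0, 0.1, 0, 0, -1], [0, 0, 0.1, 0, 0, -1]]
  ]
}}

```text
clock: 1.15
tool_pos: [0.4751, -0.185, 0.3042]
eef_rot: [0.28, 0.96, 0.0, -0.0]
contact_force: [0.1, -0.1, 0.3]
opening: 0.119
finger_force: 0.0
```

>>> {"fn": "play_rows", "kwargs": {
  "rows": [
    [[0, 0, 0.1, 0, 0, -0.77], [0, 0, 0.1, 0, 0, -0.77], [0, 0, 0.1, 0, 0, -0.77], [0, 0, 0.1, 0, 0, -0.77], [0, 0, 0.1, 0, 0, -0.77]]
  ]
}}

```text
clock: 1.57
tool_pos: [0.4753, -0.1849, 0.2548]
eef_rot: [0.095, 0.995, 0.0, 0.0]
contact_force: [0.4, 0.3, 0.4]
opening: 0.007
finger_force: 0.0
```

>>> {"fn": "play_rows", "kwargs": {
  "rows": [
    [[0, 0, 0.04, 0, 0, 0], [0, 0, 0.08, 0, 0, 0], [0, 0, 0.09, 0, 0, 0], [0, 0, 0.09, 0, 0, 0]]
  ]
}}

```text
clock: 1.9
tool_pos: [0.4749, -0.1847, 0.2093]
eef_rot: [0.094, 0.996, -0.0, -0.001]
contact_force: [0.2, -0.4, -0.0]
opening: 0.004
finger_force: 0.0
```

```bash
python3 - <<'E'
from h import *
print(get_state()["tool_pos"])
a=take("scene")[0][170:290,250:370];b=take("side")[0][170:270,300:430];c=take("wrist")[0]
a=cv2.resize(a,(400,400),interpolation=2);b=cv2.resize(b,(390,300),interpolation=2);b=cv2.copyMakeBorder(b,0,100,0,0,0)
cv2.imwrite("pics/press.png",np.hstack([a,b]))
cv2.imwrite("pics/w1.png",c)
E
```

```text
[ 0.47494332 -0.18472835  0.20927542]
```

View pics/press.png

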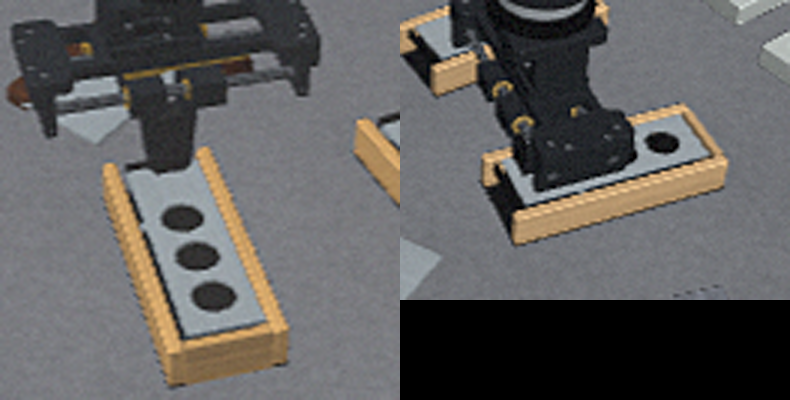

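The fingertips are above the blank end, centred between the walls (crop pixel (165,165)). Pressing down slowly.

>>> {"fn": "play_rows", "kwargs": {
  "rows": [
    [[0, 0, 0.012, 0, 0, 0], [0, 0, 0.02, 0, 0, 0], [0, 0, 0.024, 0, 0, 0], [0, 0, 0.028, 0, 0, 0], [0, 0, 0.032, 0, 0, 0], [0, 0, 0.036, 0, 0, 0], [0, 0, 0.04, 0, 0, 0], [0, 0, 0.044, 0, 0, 0], [0, 0, 0.044, 0, 0, 0]]
  ]
}}

```text
clock: 2.8
tool_pos: [0.4748, -0.185, 0.1878]
eef_rot: [0.093, 0.996, -0.0, -0.0]
contact_force: [-0.6, 0.5, 4.6]
opening: 0.005
finger_force: 2.0
```

>>> {"fn": "play_rows", "kwargs": {
  "rows": [
    [[0, 0, 0.003, 0, 0, 0], [0, 0, 0.006, 0, 0, 0], [0, 0, 0.006, 0, 0, 0]]
  ]
}}

```text
clock: 3.05
tool_pos: [0.4749, -0.1849, 0.1862]
eef_rot: [0.093, 0.996, -0.001, 0.0]
contact_force: [-3.2, 0.0, 18.1]
opening: 0.006
finger_force: 9.2
```

>>> {"fn": "play_rows", "kwargs": {
  "rows": [
    [[0, 0, 0.004, 0, 0, 0], [0, 0, 0.004, 0, 0, 0], [0, 0, -0.03, 0, 0, 0], [0.1, 0, -0.1, 0, 0, 0], [0.1, 0, -0.16, 0, 0, 0], [0.1, 0, -0.22, 0, 0, 0], [0.1, 0, -0.22, 0, 0, 0]]
  ],
  "claw": 0
}}

```text
clock: 3.63
tool_pos: [0.4259, -0.1758, 0.299]
eef_rot: [0.093, 0.996, -0.001, 0.003]
contact_force: [0.7, -0.5, 0.2]
opening: 0.514
finger_force: 0.0
```

```bash
python3 - <<'E'
from h import *
s=get_state();print(s["tool_pos"],s["contact_force"])
for n in("scene","side","wrist"):
    save(n+"1",*take(n))
a=load("scene1")[0][170:290,250:370];b=load("side1")[0][160:260,310:430];
a=cv2.resize(a,(400,400),interpolation=2);b=cv2.resize(b,(400,333),interpolation=2);b=cv2.copyMakeBorder(b,0,67,0,0,0)
cv2.imwrite("pics/tip.png",np.hstack([a,b]))
E
```

```text
[ 0.42585439 -0.1757721   0.2990358 ] [ 0.70830439 -0.54588736  0.16330479]
```

View pics/tip.png

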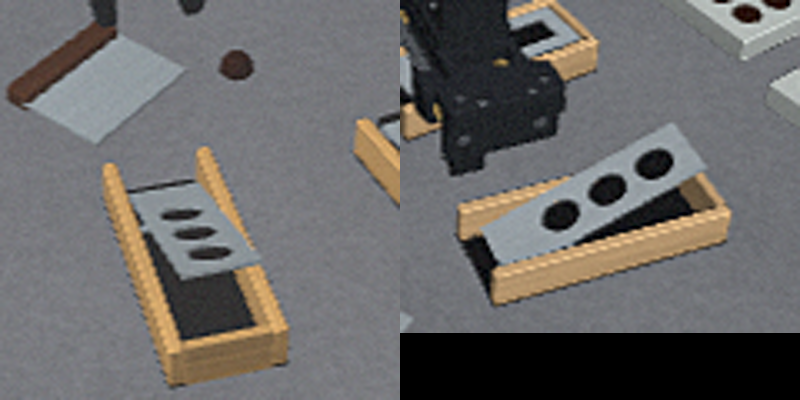

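The plate is tipped and stays up. Its holes are at scene crop (180,214) to (208,253) and side crop (560,214) to (655,164). Next I triangulate the holes and work out the grasp.

```bash
python3 - <<'E'
from h import *
S=load("scene1");D=load("side1")
def holes(L,box):
    x,y,w,h=box; g=cv2.cvtColor(L[0],cv2.COLOR_BGR2GRAY)[y:y+h,x:x+w]
    n,l,st,ce=cv2.connectedComponentsWithStats((g<80).astype(np.uint8))
    return [(int(st[i,4]),(ce[i]+[x,y]).round(1).tolist()) for i in range(1,n) if st[i,4]>15]
a=holes(S,(296,228,24,22));b=holes(D,(350,203,40,28));print(a,b)
import itertools
a=sorted([p for k,p in a if 18<k<90])[:3];b=sorted([p for k,p in b if 18<k<110])[:3]
P=np.array([tri([ray(*S[1:],p),ray(*D[1:],q)]) for p,q in zip(a,b)]);print(P.round(4))
d=(P[2]-P[0]);print("len",np.linalg.norm(d),"tilt",np.arctan2(d[2],np.hypot(*d[:2])),"yaw",np.arctan2(d[1],d[0]))
e=d/np.linalg.norm(d); c=P.mean(0) # x=13
th=np.arctan2(e[2],np.hypot(*e[:2]));yw=-.1847; hu=np.array([np.cos(yw),np.sin(yw),0]);Z=np.array([0,0,1.])
u=hu*np.cos(th)+Z*np.sin(th); nrm=-hu*np.sin(th)+Z*np.cos(th)
g=c+u*(.035-.013)
x=-u;z=-nrm;y=np.cross(z,x);Rg=np.c_[x,y,z]
T=T_tool()
np.savez("g.npz",g=g,Rg=Rg,n=nrm,u=u)
for off in(.235,.185,.160):
    p=g+nrm*off
    print("off",off,p.round(4),"shift",(T[:3,:3].T@(p-T[:3,3])/.5).round(3),"rot",(R.from_matrix(T[:3,:3].T@Rg).as_rotvec()/.5).round(3))
E
```

```text
[(29, [304.0, 234.0]), (34, [308.0, 239.6]), (27, [297.6, 246.6]), (38, [312.6, 245.6])] [(69, [385.4, 209.1]), (79, [371.9, 216.7]), (129, [380.6, 225.2]), (77, [357.9, 224.3])]
[[ 0.5214 -0.2008  0.0186]
 [ 0.5421 -0.2069  0.0577]
 [ 0.5751 -0.2132  0.0713]]
len 0.07632335303472906 tilt 0.7625965163094988 yaw -0.22740805015487117
off 0.235 [ 0.4022 -0.1801  0.2343] shift [ 0.045 -0.017  0.121] rot [-0.002 -1.523 -0.003]
off 0.185 [ 0.4362 -0.1864  0.1981] shift [-0.024 -0.017  0.193] rot [-0.002 -1.523 -0.003]
off 0.16 [ 0.4532 -0.1896  0.1801] shift [-0.058 -0.016  0.229] rot [-0.002 -1.523 -0.003]
```

```bash
python3 - <<'E'
from h import *
S=load("scene1");D=load("side1")
a=[(304,234),(308,239.6),(312.6,245.6)];b=[(357.9,224.3),(371.9,216.7),(385.4,209.1)]
P=np.array([tri([ray(*S[1:],p),ray(*D[1:],q)]) for p,q in zip(a,b)]);print(P.round(4))
d=(P[2]-P[0]);e=d/np.linalg.norm(d);c=P.mean(0)
th=np.arctan2(e[2],np.hypot(*e[:2]));print("len",np.linalg.norm(d),"tilt",th,"yaw",np.arctan2(d[1],d[0]))
yw=-.186; hu=np.array([np.cos(yw),np.sin(yw),0]);Z=np.array([0,0,1.])
u=hu*np.cos(th)+Z*np.sin(th); n=-hu*np.sin(th)+Z*np.cos(th)
g=c+u*(.035-.013); x=-u;z=-n;Rg=np.c_[x,np.cross(z,x),z];T=T_tool()
np.savez("g.npz",g=g,Rg=Rg,n=n,u=u)
print("g",g.round(4))
for off in(.235,.16):
    p=g+n*off
    print(off,p.round(4),"shift",(T[:3,:3].T@(p-T[:3,3])/.5).round(3),"rot",(R.from_matrix(T[:3,:3].T@Rg).as_rotvec()/.5).round(3))
E
```

```text
[[ 0.515  -0.1933  0.0325]
 [ 0.5495 -0.2001  0.0467]
 [ 0.5835 -0.2059  0.06  ]]
len 0.07490536125474359 tilt 0.37566911953767895 yaw -0.18213623941579712
g [ 0.5694 -0.2035  0.0545]
0.235 [ 0.4847 -0.1876  0.2731] shift [-0.12  -0.001  0.043] rot [-0.    -0.749 -0.001]
0.16 [ 0.5118 -0.1927  0.2033] shift [-0.175 -0.001  0.183] rot [-0.    -0.749 -0.001]
```

>>> {"fn": "play_rows", "kwargs": {
  "rows": [
    [[-0.06, 0, 0, 0, -0.3, 0], [-0.12, 0, 0.02, 0, -0.6, 0], [-0.12, 0, 0.043, 0, -0.75, 0], [-0.12, 0, 0.043, 0, -0.75, 0], [-0.12, 0, 0.043, 0, -0.75, 0], [-0.12, 0, 0.043, 0, -0.75, 0]]
  ],
  "claw": 0
}}

```text
clock: 4.28
tool_pos: [0.4789, -0.1875, 0.2699]
eef_rot: [0.089, 0.985, -0.022, 0.147]
contact_force: [1.2, 0.2, -0.2]
opening: 1.0
finger_force: 0.0
```

```bash
python3 - <<'E'
from h import *
G=np.load("g.npz");s=get_state();T=T_tool(s);print(s["opening"],s["q"].round(2))
p=G["g"]+G["n"]*.16
print((T[:3,:3].T@(p-T[:3,3])/.5).round(3),(R.from_matrix(T[:3,:3].T@G["Rg"]).as_rotvec()/.5).round(3))
cv2.imwrite("pics/w2.png",take("wrist")[0])
E
```

```text
0.9995146121685952 [ 0.55  0.78 -0.43  2.14  1.71  0.28  0.  ]
[-0.025  0.004  0.147] [-0.029 -0.156  0.018]
```

View pics/w2.png

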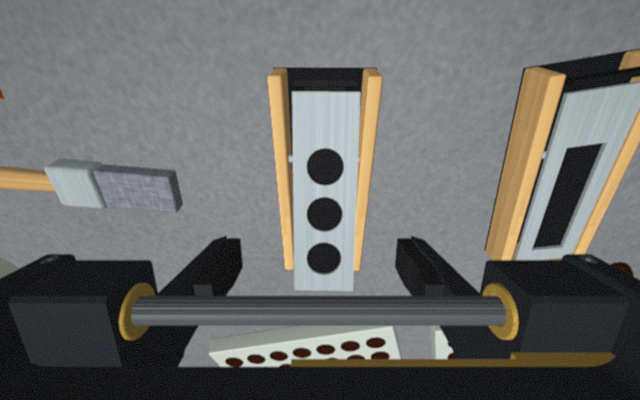

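The plate is centred between the open fingers (columns 290–360, with fingers at 240 and 397). The tilt lags by 0.08 rad near joint 6's lower range, so I keep the present tilt and aim for the same grasp point.

```bash
python3 - <<'E'
from h import *
G=np.load("g.npz");s=get_state();T=T_tool(s)
for rot in (0,-.1):
    Rn=T[:3,:3]@R.from_rotvec([-.015,rot*.5,.009]).as_matrix()
    p=G["g"]-Rn[:,2]*.16
    print(rot,p.round(4),(T[:3,:3].T@(p-T[:3,3])/.5).round(3))
E
```

```text
0 [ 0.5229 -0.1948  0.2073] [-0.047  0.004  0.146]
-0.1 [ 0.5154 -0.1934  0.2047] [-0.031  0.004  0.147]
```

>>> {"fn": "play_rows", "kwargs": {
  "rows": [
    [[-0.015, 0.004, 0.03, -0.03, 0, 0.018], [-0.03, 0.004, 0.07, -0.03, 0, 0.018], [-0.047, 0.004, 0.1, -0.03, 0, 0.018], [-0.047, 0.004, 0.125, -0.03, 0, 0.018], [-0.047, 0.004, 0.146, -0.03, 0, 0.018], [-0.047, 0.004, 0.146, -0.03, 0, 0.018], [-0.047, 0.004, 0.146, -0.03, 0, 0.018]]
  ]
}}

```text
clock: 4.92
tool_pos: [0.522, -0.1949, 0.208]
eef_rot: [0.093, 0.985, -0.014, 0.147]
contact_force: [1.4, -0.3, 0.0]
opening: 1.0
finger_force: 0.0
```

```bash
python3 - <<'E'
from h import *
G=np.load("g.npz");s=get_state();T=T_tool(s);print(s["q"].round(2))
print("plate in tool at grasp (want 0,0,.16):",(T[:3,:3].T@(G["g"]-T[:3,3])).round(4),"tilt",np.arccos(-T[2,2]))
a=take("scene")[0][170:290,250:370];b=take("side")[0][160:260,310:430];
a=cv2.resize(a,(400,400),interpolation=2);b=cv2.resize(b,(400,333),interpolation=2);b=cv2.copyMakeBorder(b,0,67,0,0,0)
cv2.imwrite("pics/pre.png",np.hstack([a,b]))
E
```

```text
[ 0.56  0.93 -0.45  2.03  1.8   0.33 -0.05]
plate in tool at grasp (want 0,0,.16): [-0.0013  0.0003  0.1609] tilt 0.2962353883750618
```

View pics/pre.png

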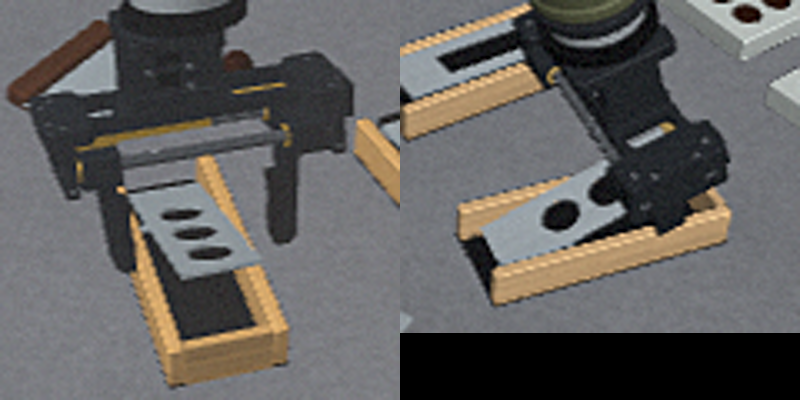

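The fingers straddle the raised part evenly (scene crop tips at (122,268) and (285,240)). Closing.

>>> {"fn": "play_rows", "kwargs": {
  "rows": [
    [[0, 0, 0.002, 0, 0, 0], [0, 0, 0.002, 0, 0, 0], [0, 0, 0.002, 0, 0, 0], [0, 0, 0.002, 0, 0, 0], [0, 0, 0.002, 0, 0, 0], [0, 0, 0.002, 0, 0, 0], [0, 0, 0.002, 0, 0, 0], [0, 0, 0.002, 0, 0, 0]]
  ],
  "claw": 1,
  "squeeze": 40
}}

```text
clock: 5.68
tool_pos: [0.5228, -0.1952, 0.2086]
eef_rot: [0.093, 0.984, -0.014, 0.149]
contact_force: [-0.6, 0.7, 1.7]
opening: 0.553
finger_force: 40.1
```

>>> {"fn": "play_rows", "kwargs": {
  "rows": [
    [[-0.006, 0, -0.02, 0, 0, 0], [-0.015, 0, -0.05, 0, 0, 0], [-0.03, 0, -0.1, 0, 0, 0], [-0.05, 0, -0.16, 0, 0, 0], [-0.07, 0, -0.23, 0, 0, 0], [-0.09, 0, -0.29, 0, 0, 0], [-0.09, 0, -0.29, 0, 0, 0], [-0.09, 0, -0.29, 0, 0, 0]]
  ]
}}

```text
clock: 6.35
tool_pos: [0.5239, -0.1953, 0.3637]
eef_rot: [0.093, 0.984, -0.014, 0.152]
contact_force: [0.6, -0.1, -0.9]
opening: 0.548
finger_force: 40.1
```

```bash
python3 - <<'E'
from h import *
s=get_state();print(s["opening"],s["finger_force"],s["q"].round(2),s["contact_force"].round(1),s["moment"].round(2))
for n in("scene","side"): save(n+"2",*take(n))
a=load("scene2")[0][60:300,230:520];b=load("side2")[0][60:300,230:450]
cv2.imwrite("pics/lift.png",cv2.resize(np.hstack([a,b]),None,fx=1.5,fy=1.5,interpolation=2))
E
```

```text
0.5475014578512556 40.12860503270986 [ 0.67  0.68 -0.63  1.94  0.93  0.47  0.78] [ 0.6 -0.1 -0.9] [0.1  0.23 0.09]
```

View pics/lift.png

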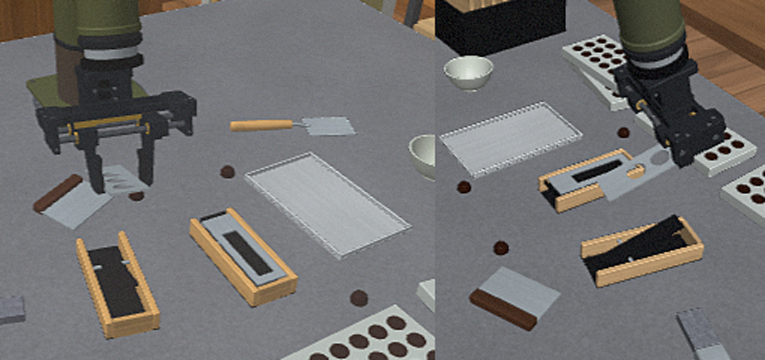

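The plate is held in the fingers (lift picture, near (640,170)), and the rest at (120,290) is empty. The slotted plate is undisturbed. Now I level the plate.

>>> {"fn": "play_rows", "kwargs": {
  "rows": [
    [[0, 0.1, 0, 0, 0.75, 0], [0, 0.1, 0, 0, 0.75, 0], [0, 0.1, 0, 0, 0.75, 0], [0, 0.1, 0, 0, 0.75, 0], [0, 0.1, 0, 0, 0.75, 0], [0, 0.1, 0, 0, 0.75, 0]]
  ]
}}

```text
clock: 6.95
tool_pos: [0.5318, -0.1467, 0.3587]
eef_rot: [0.094, 0.995, 0.003, -0.037]
contact_force: [-0.5, -0.6, -0.8]
opening: 0.549
finger_force: 40.1
```

```bash
python3 - <<'E'
from h import *
T=T_tool();print(T.round(3))
c=np.array([.510,.202,0]);yw=.055
hu=np.array([np.cos(yw),np.sin(yw),0])
# keep current tool tilt, rotate in world yaw so that -x_tool (horizontal) is along hu
cur=np.arctan2(-T[1,0],-T[0,0]);Rn=R.from_euler("z",yw-cur).as_matrix()@T[:3,:3]
for z in (.35,):
    # plate x=35 at grasp point; z = TCP z
    g=c+hu*.035; p=np.array([*(g-Rn[:,2]*.16)[:2],T[2,3]])
    print("target",p.round(4),"shift",(T[:3,:3].T@(p-T[:3,3])/.5).round(3),"rot",(R.from_matrix(T[:3,:3].T@Rn).as_rotvec()/.5).round(3))
E
```

```text
[[-0.98   0.187 -0.073  0.532]
 [ 0.187  0.982  0.012 -0.147]
 [ 0.074 -0.002 -0.997  0.359]
 [ 0.     0.     0.     1.   ]]
target [0.5568 0.2049 0.3587] shift [0.082 0.7   0.005] rot [ 0.036 -0.001 -0.486]
```

>>> {"fn": "play_rows", "kwargs": {
  "rows": [
    [[0.01, 0.08, 0, 0.036, 0, -0.1], [0.02, 0.16, 0, 0.036, 0, -0.2], [0.04, 0.24, 0, 0.036, 0, -0.3], [0.05, 0.32, 0, 0.036, 0, -0.4], [0.06, 0.4, 0, 0.036, 0, -0.486], [0.07, 0.48, 0, 0.036, 0, -0.486], [0.08, 0.56, 0.003, 0.036, 0, -0.486], [0.082, 0.63, 0.005, 0.036, 0, -0.486], [0.082, 0.68, 0.005, 0.036, 0, -0.486], [0.082, 0.7, 0.005, 0.036, 0, -0.486], [0.082, 0.7, 0.005, 0.036, 0, -0.486], [0.082, 0.7, 0.005, 0.036, 0, -0.486]]
  ]
}}

```text
clock: 7.95
tool_pos: [0.5571, 0.2039, 0.3601]
eef_rot: [-0.028, 0.999, -0.002, -0.037]
contact_force: [-0.0, -0.5, -0.4]
opening: 0.552
finger_force: 40.1
```

```bash
python3 - <<'E'
from h import *
T=T_tool();print(T.round(3),get_state()["finger_force"])
for n in("scene","side","wrist"): save(n+"3",*take(n))
a=load("side3")[0][70:200,210:370];b=load("wrist3")[0]
a=cv2.resize(a,None,fx=2.5,fy=2.5,interpolation=2);b=cv2.resize(b,(400,250))
a=cv2.copyMakeBorder(a,0,0,0,0,0);b=cv2.copyMakeBorder(b,0,a.shape[0]-250,0,0,0)
cv2.imwrite("pics/over.png",np.hstack([a,b])); print(a.shape)
E
```

```text
[[-0.996 -0.055 -0.074  0.557]
 [-0.055  0.998 -0.007  0.204]
 [ 0.075 -0.003 -0.997  0.36 ]
 [ 0.     0.     0.     1.   ]] 40.13362702573886
(325, 400, 3)
```

View pics/over.png

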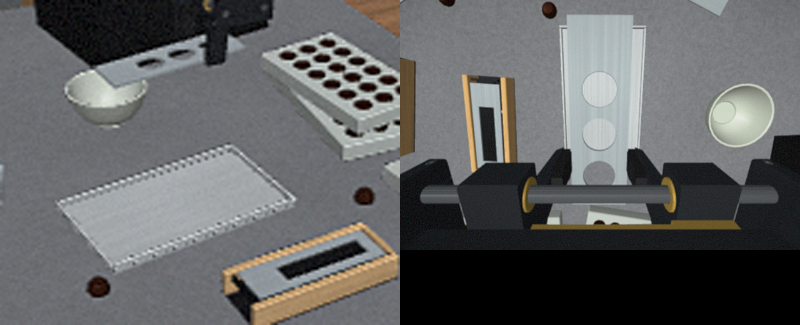

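The plate is level and in line over the tray (wrist view, columns 565–640). Lowering.

>>> {"fn": "play_rows", "kwargs": {
  "rows": [
    [[-0.005, 0, 0.06, 0, 0, 0], [-0.01, 0, 0.12, 0, 0, 0], [-0.015, 0, 0.18, 0, 0, 0], [-0.02, 0, 0.24, 0, 0, 0], [-0.023, 0, 0.29, 0, 0, 0], [-0.025, 0, 0.32, 0, 0, 0], [-0.026, 0, 0.34, 0, 0, 0], [-0.026, 0, 0.35, 0, 0, 0], [-0.026, 0, 0.35, 0, 0, 0]]
  ]
}}

```text
clock: 8.85
tool_pos: [0.5571, 0.205, 0.185]
eef_rot: [-0.028, 0.999, -0.001, -0.038]
contact_force: [0.3, -0.2, -0.8]
opening: 0.546
finger_force: 40.1
```

>>> {"fn": "play_rows", "kwargs": {
  "rows": [
    [[0, 0, 0.006, 0, 0, 0], [0, 0, 0.012, 0, 0, 0], [0, 0, 0.016, 0, 0, 0], [0, 0, 0.02, 0, 0, 0], [0, 0, 0.02, 0, 0, 0]]
  ]
}}

```text
clock: 9.27
tool_pos: [0.5563, 0.2053, 0.1752]
eef_rot: [-0.028, 0.999, -0.001, -0.037]
contact_force: [-0.1, 0.3, -0.9]
opening: 0.543
finger_force: 40.1
```

>>> {"fn": "play_rows", "kwargs": {
  "rows": [
    [[0, 0, 0.003, 0, 0, 0], [0, 0, 0.005, 0, 0, 0], [0, 0, 0.005, 0, 0, 0]]
  ]
}}

```text
clock: 9.52
tool_pos: [0.5561, 0.2054, 0.1726]
eef_rot: [-0.028, 0.999, -0.001, -0.038]
contact_force: [-0.2, -0.4, -1.8]
opening: 0.551
finger_force: 40.1
```

>>> {"fn": "play_rows", "kwargs": {
  "rows": [
    [[0, 0, 0, 0, 0, 0], [0, 0, 0, 0, 0, 0], [0, 0, 0, 0, 0, 0], [0, 0, 0, 0, 0, 0], [0, 0, 0, 0, 0, 0], [0, 0, 0, 0, 0, 0]]
  ],
  "claw": 0.28
}}

```text
clock: 10.02
tool_pos: [0.5561, 0.2054, 0.1728]
eef_rot: [-0.028, 0.999, -0.001, -0.037]
contact_force: [-0.2, 0.2, -0.3]
opening: 0.722
finger_force: 0.0
```

>>> {"fn": "play_rows", "kwargs": {
  "rows": [
    [[0, 0, -0.02, 0, 0, 0], [0, 0, -0.05, 0, 0, 0], [0, 0, -0.1, 0, 0, 0], [0, 0, -0.18, 0, 0, 0], [0, 0, -0.26, 0, 0, 0], [0, 0, -0.34, 0, 0, 0], [0, 0, -0.4, 0, 0, 0], [0, 0, -0.4, 0, 0, 0]]
  ]
}}

```text
clock: 10.68
tool_pos: [0.5724, 0.208, 0.3797]
eef_rot: [-0.028, 0.999, 0.002, -0.032]
contact_force: [0.3, 1.1, 0.2]
opening: 0.718
finger_force: 0.0
```

```bash
python3 - <<'E'
from h import *
s=get_state();print(s["opening"],s["finger_force"],s["tool_pos"],s["qd"].round(3))
for n in("scene","side","wrist"):
    save(n+"4",*take(n)); cv2.imwrite(f"pics/{n}4.png",load(n+"4")[0])
# change of images inside the tray; plate is darker than tray
for n,box in(("scene",(385,155,130,85)),("side",(225,120,110,65))):
    im,K,c=load(n+"4");x,y,w,h=box;im0=load(n+"0")[0] if n=="side" else load("scene2")[0]
    df=cv2.absdiff(im,im0).max(2)[y:y+h,x:x+w]; m=(df>14).astype(np.uint8)
    m=cv2.morphologyEx(m,cv2.MORPH_OPEN,np.ones((2,2)))
    nn,l,st,ce=cv2.connectedComponentsWithStats(m);i=1+np.argmax(st[1:,4])
    ct=max(cv2.findContours((l==i).astype(np.uint8),0,1)[0],key=cv2.contourArea)
    q=cv2.approxPolyDP(cv2.convexHull(ct),4,True)[:,0]+[x,y]
    print(n,st[i],[(p.tolist(),onplane(K,c,p,.007).round(3)[:2].tolist()) for p in q])
    print("ranges",[int(v) for v in st[1:,4] if v>8])
E
```

```text
0.7177792903764448 0.0 [0.57239414 0.20802416 0.37972506] [-0.017  0.068  0.055  0.08   0.04  -0.074 -0.037]
scene [ 34  23  58  39 527] [([419, 182], [0.434, 0.174]), ([435, 178], [0.437, 0.222]), ([476, 211], [0.594, 0.227]), ([460, 216], [0.592, 0.18])]
ranges [527]
side [ 31  22  50  24 356] [([304, 144], [0.588, 0.203]), ([305, 150], [0.575, 0.173]), ([263, 165], [0.431, 0.166]), ([256, 158], [0.428, 0.208])]
ranges [356]
```

```bash
python3 - <<'E'
from h import *
q={}
for n,box in(("scene",(385,155,130,85)),("side",(225,120,110,65))):
    im,K,c=load(n+"4");x,y,w,h=box;im0=load(n+"0")[0] if n=="side" else load("scene2")[0]
    im1=take(n)[0]
    df=cv2.GaussianBlur(cv2.absdiff(im1,im0).astype(np.float32).mean(2),(3,3),0)[y:y+h,x:x+w]
    for t in(7,10,13):
        m=(df>t).astype(np.uint8);nn,l,st,ce=cv2.connectedComponentsWithStats(m);i=1+np.argmax(st[1:,4])
        pts=np.argwhere(l==i)[:,::-1].astype(np.float32)+[x,y]
        b=cv2.boxPoints(cv2.minAreaRect(pts.astype(np.float32)))
        q4=cv2.approxPolyN(cv2.convexHull(pts.astype(np.int32)),4)[0]
        W=[onplane(K,c,p,.007)[:2].round(3).tolist() for p in q4]
        print(n,t,st[i,4],q4.tolist(),W)
        if t==10:q[n]=sorted(zip(W,q4.tolist()))
S=load("scene4");D=load("side4")
for a,b in zip(q["scene"],q["side"]):print(a[0],b[0],tri([ray(*S[1:],a[1]),ray(*D[1:],b[1])]).round(4))
E
```

```text
scene 7 811 [[460, 217], [415, 181], [433, 175], [478, 210]] [[0.595, 0.177], [0.426, 0.167], [0.424, 0.226], [0.593, 0.234]]
scene 10 730 [[460, 217], [416, 181], [433, 176], [477, 210]] [[0.595, 0.177], [0.427, 0.169], [0.427, 0.223], [0.592, 0.232]]
scene 13 612 [[460, 216], [416, 181], [433, 177], [477, 210]] [[0.592, 0.18], [0.427, 0.169], [0.431, 0.22], [0.592, 0.232]]
side 7 559 [[309, 148], [261, 165], [251, 155], [300, 139]] [[0.591, 0.176], [0.426, 0.169], [0.421, 0.23], [0.591, 0.234]]
side 10 489 [[261, 165], [253, 155], [298, 140], [309, 148]] [[0.426, 0.169], [0.426, 0.227], [0.583, 0.232], [0.591, 0.176]]
side 13 407 [[262, 165], [253, 156], [298, 140], [308, 148]] [[0.429, 0.168], [0.424, 0.222], [0.583, 0.232], [0.588, 0.177]]
[0.427, 0.169] [0.426, 0.169] [0.4263 0.1696 0.0065]
[0.427, 0.223] [0.426, 0.227] [0.426  0.2251 0.0068]
[0.592, 0.232] [0.583, 0.232] [0.5863 0.2384 0.0018]
[0.595, 0.177] [0.591, 0.176] [0.5929 0.1794 0.0046]
```

The plate's corners come out at about 7 mm height in both views, so it lies flat. Its middle is near (0.51, 0.20), within a few mm of the tray centre. Handing in.

```bash
python3 -c "
from h import *
print(finish_job())"
```

```text
the job is handed in; nothing more can be done
None
```

I tipped up the three-holed plate and placed it flat in the tray, left the slotted plate in its rest, and handed the job in at about 11 s; the verdict was not returned.

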